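Slide the cover plate to overhang the surface plate's edge

ROBOT

A 6-joint arm with a two-finger parallel gripper is mounted at the origin on a cart in front of the work surface, level with it; the furniture and walls round the work are solid. World frame = base frame: x ahead of the robot, y to its left, z up, the work surface at z = 0. Lengths are in mm, angles in rad, forces in N, time in s.
With the tool pointing down it reaches from about 350 to 875 mm from the base axis. Payload 4.2 kg.
Tool frame: the origin (TCP) lies on the mounting face of the last link; the fingertips stand 173 mm ahead of it and the grasp point (between the pads) lies grip_point_offset ahead of it (grip_point_offset is the distance from the TCP to the grasp point, in mm); z points along the fingers, y is the line along which they close (so a half turn about z gives the same grasp; the last joint's range is limited). The gripper opens to 85 mm and grips with 20 to 120 N. Pads are 22 mm wide; open, the fingers measure 114 mm over their backs; the gripper's body (76 mm by 85 mm) begins 54 mm behind the grasp point. The pads swing forward as they close: fully open they stand 13 mm farther back than shut.
Start: joints at [1.583, 0.385, 0.008, 0, -1.194, -0.259], TCP at [152.657, 606.049, 404.712] pointing down, gripper open.
Joint ranges: [-3.14, 3.14], [-1.21, 2.06], [-1.07, 1.41], [-3.16, 2.05], [-2.99, -0.16], [-3.1, 3.1]. Speed limits (rad/s): [2.79, 2.79, 3.14, 3.14, 3.14, 3.14].

INTERFACE

Orientations are given as a unit quaternion [x, y, z, w].
In Python, from bench import read_state, get_image, job_done, recognise, place_of, grip_point_offset gives the robot as it stands. The module is installed in compiled form; this text tells all that it offers.
- The arm moves only by the tool carry_out, never from a script. Its arguments are lists of equal length, an entry for each row: "slide": the shift along the tool's x, y, z in m, a list of three; "roll": the turn about the tool's z in degrees; "claw": the finger opening in m, from 0 to 0.0854. A call has 1 to 8 rows; each row is the pose to reach, as a shift and turn from the pose commanded when the call began, along the tool's axes at that moment; what a row does not reach only later rows make up. A row lasts 1/8 s, in which the tool goes at most 62.5 mm and 10.7 degrees, less where a joint would pass 70% of its speed; a pose out of reach is approached as far as the arm can. A call with a gripper value outside its range is refused whole. The fingers move at their own pace and stop on an object; the grip force is fixed at half the most. Time passes only in rows, so rows that repeat a pose let the fingers close. It gives the time, the measured TCP pose, the force, the opening and the grip force at its end, in the units of the state.
- read_state(): the state, without advancing time (a new reading comes with each control period).
- get_image(name): name is "scene" or "top" or "wrist"; returns a dict with "img" (480x640x3 uint8, red, green, blue), "z_map" (480x640 float32, mm along the optical axis (not along the pixel's ray), 0 where there is no reading), "mtx" (3x3 intrinsics, pixels), "world_from_camera" (4x4, takes a point from camera to world coordinates); the wrist camera has in their place "T_tool_cam" (4x4, takes a point from camera to tool coordinates, whose origin is the TCP and whose axes are the flange's). Camera axes: x right, y up, looking along -z (the intrinsics and any distortion apply to the point x, -y, -z); pixel columns grow to the right and rows downward; lengths in mm; the calibration is good to about 2 mm. The wrist camera is an equidistant fisheye: a pixel r from the principal point sees the ray r / f radians off the axis. A picture is of the moment at which its call begins: read the wrist's pose just before it.
- job_done(): hands the job in; it is judged then, once.
Trained networks look in a picture, given as the dict that the camera call returned (one of the last four; its "shot" number tells which), for a name from the list of things; names that differ only in an ending like _2 or _b are one class to them, and where a whole thing is asked for, a point or a joint stands for the part that bears it (a point fixed in the world has none). Each returns a list of dicts, best first, with "conf" (0 to 1); they miss things now and then, are a little off and sometimes report something else, mostly with a low value. They report only what shows in the picture. A call takes as long as a camera call.
- recognise(picture, thing): "at" ([column, row] in pixels, amid what is visible of it).
- place_of(picture, thing): "at" ([column, row] in pixels: a listed point, or the origin of a listed thing).
The state is a dict: "clock": time; "joints": joint angles; "joint_vel": joint speeds; "joint_efforts": joint torques, N m; "position": TCP position; "ee_rot": TCP orientation; "contact_force": force on the tool from outside, world axes, zero at the start; "wrist_torque": the same for the moment, N m; "gripper_width": finger opening in mm; "grasp_force": force on a finger pad.
Only numpy, scipy, OpenCV 4.12 (cv2) and the standard library are available. Lean on these libraries where they do the work, as an engineer would, in place of code of your own. Each camera call takes 0.05 s, during which the arm holds its last target. There are 200 camera calls.

TASK

The rectangular cover plate lies flat on the dark granite surface plate and cannot be got hold of there. Slide it, without lifting it off the granite, to the long edge that faces the robot until about a third of its length (about 40 mm) sticks out over that edge, square to the edge and still lying flat, so that I can pick it up by the overhang. Leave the round disc where it lies.

Things in the scene. Friction and masses are not known exactly. Their poses are not given: they have to be found in the camera images.
- stone: Dark granite surface plate fixed on the bench, 260 mm (its x) by 360 mm (its y), flat top 50 mm above the bench. Origin at the centre of its underside (bench level); x points away from its front edge, to its far side, z up. Its place and its yaw (up to about 11 degrees) vary.
- front_edge (a point): Middle of the granite's long top edge that faces the robot, 50 mm above the bench. Axes as the granite's: x points inward over the granite, square to the edge, y along the edge (robot's left), z up.
- cover_plate: Loose aluminium rectangular plate, 120 (x) by 100 (y) by 6 mm, 9 mm hole near each corner, about 0.2 kg, flat on the left or right half of the granite with its length within about 15 degrees of square to the front edge; all of it on the granite, with 50 mm or more of free granite behind its far edge. Dry sliding. Origin: centre of its underside; x along its length, away from the robot.
- disc: Loose plain round aluminium disc, 90 mm across, 6 mm thick, about 0.1 kg, lying flat on the other half of the granite. Origin at the centre of its underside. To be left where it lies.

How it is judged (in metres and radians):
At the end, for the whole second after the job is handed in: The cover plate lies at rest and flat (within 3 degrees) on the granite, square to the front edge within 12 degrees, sticking out 24 to 52 mm over it (centre 8 to 36 mm inside), centre within 140 mm of the edge's middle; the disc is within 15 mm of where it lay (x of cover_plate in the frame of front_edge between 0.008 and 0.036 m and y of cover_plate in the frame of front_edge between -0.14 and 0.14 m and z of cover_plate in the frame of front_edge between -0.003 and 0.004 m and angle between cover_plate's own z axis and vertical below 0.05 rad and angle between the x axis of cover_plate and the x axis of front_edge, either way round below 0.21 rad and linear speed of cover_plate below 0.01 m/s and distance of disc from where it was at the start of the episode below 0.015 m); the robot touches nothing.
It fails at once if the cover plate is lifted off the granite (its centre more than 15 mm up) instead of slid (z of cover_plate in the frame of front_edge above 0.015 m).
It fails at once if the cover plate tips by more than 15 degrees or falls off (angle between cover_plate's own z axis and vertical above 0.26 rad or z of cover_plate in the frame of front_edge below -0.015 m).
It fails at once if the disc is pushed more than 15 mm from where it lay (distance of disc from where it was at the start of the episode above 0.015 m).
It also fails if it takes over 38 s, if anything falls off the work surface, if the arm or the gripper's body presses on something with over 40 N, if the wrist force passes 120 N, or if a joint passes its speed limit or range.

## Working session

There is one attempt and no reset: what is moved stays moved. The work goes in short steps, Python scripts to look and compute and a tool call to move; the robot and the scene stay as the last step left them, time stands still between calls to the robot, and variables do not carry over. Pictures are saved under pics/ and viewed, at most 10 in all, crops included, and the job is handed in when it is done.

Besides the shell and the picture viewer there is one more tool, called after ">>>" as name(argument=value, ...) on one line, values as JSON. carry_out: Moves the arm, as the interface text tells. Its arguments: {"type":"object","properties":{"slide":{"type":"array"},"roll":{"type":"array"},"claw":{"type":"array"}},"required":["slide","roll","claw"]}

```bash
mkdir -p pics
cat > h.py <<'E'
import numpy as np, cv2
from bench import *
def cloud(d):
    z=d["z_map"].astype(float);K=d["mtx"];v,u=np.mgrid[:480,:640]
    P=np.stack([(u-K[0,2])/K[0,0]*z,-(v-K[1,2])/K[1,1]*z,-z,np.ones_like(z)],-1)
    W=(P@np.array(d["world_from_camera"]).T)[...,:3]; W[z==0]=np.nan
    return W
E
python3 - <<'E'
from h import *
s=read_state();print(s,grip_point_offset() if callable(grip_point_offset) else grip_point_offset)
for n in("top","scene"):
    d=get_image(n);cv2.imwrite(f"pics/{n}0.png",d["img"][...,::-1]);W=cloud(d)
    for t in("stone","front_edge","cover_plate","disc"):
        for r in place_of(d,t)[:2]:
            c,q=map(int,np.round(r["at"]));print(n,t,r,W[q,c].round(1) if 0<=q<480 and 0<=c<640 else 0)
    if n=="top":
        for lo,hi in((44,53),(53.2,60)):
            m=((W[...,2]>lo)&(W[...,2]<hi)).astype(np.uint8)
            k,l,st,ce=cv2.connectedComponentsWithStats(m)
            for i in range(1,k):
                if st[i,4]>300:
                    p=W[l==i][:,:2].astype(np.float32);print(lo,st[i],cv2.minAreaRect(p),np.median(W[l==i][:,2]))
E
```

```text
{'clock': 0.0, 'joints': array([ 1.58259792e+00,  3.85567063e-01,  6.64389848e-03, -5.36555175e-04,
       -1.19401852e+00, -2.58609388e-01]), 'joint_vel': array([ 0.00066105, -0.00124691, -0.00132493, -0.0009809 ,  0.00033877,
       -0.0008778 ]), 'joint_efforts': array([-3.64905418e-04, -3.92283833e+01,  1.88392246e+01,  4.18583527e+00,
       -4.69696926e-03, -3.74851680e-06]), 'position': array([152.59847796, 605.87387427, 403.61633283]), 'ee_rot': array([ 9.92382607e-01, -1.23189073e-01, -1.02486727e-04,  1.09650213e-03]), 'contact_force': array([-0.04854967, -0.62775835,  0.0998467 ]), 'wrist_torque': array([-0.02081632,  0.01473278, -0.03482443]), 'grasp_force': 0.0, 'gripper_width': 85.33895709037063} 154.70000000000002
top stone {'at': [347.0, 231.7], 'conf': 0.86} [561.3 -39.9  46.6]
top front_edge {'at': [339.6, 297.2], 'conf': 0.94} [452.4 -28.   47.4]
top cover_plate {'at': [293.2, 226.4], 'conf': 0.7} [568.7  50.7  56.8]
top disc {'at': [393.7, 240.2], 'conf': 0.81} [ 546.9 -117.2   57.4]
44 [ 186   79  454   13 1058] ((825.1341552734375, -162.36911010742188), (803.6072998046875, 4.372909069061279), 89.97787475585938) 48.48922991900008
44 [  228   135   236   188 25739] ((571.283935546875, -42.00462341308594), (360.17828369140625, 260.3648376464844), 79.71583557128906) 48.856020043730496
53.2 [ 262  193   64   74 3667] ((564.5169677734375, 50.30052947998047), (101.89572143554688, 120.04085540771484), 87.85523986816406) 55.206350398698646
53.2 [ 369  215   54   53 1907] ((545.9630737304688, -120.46721649169922), (88.85334777832031, 87.88294982910156), 89.09302520751953) 55.04325993457144
scene stone {'at': [332.3, 239.9], 'conf': 0.58} [521.3   2.4  54.9]
scene front_edge {'at': [375.4, 262.0], 'conf': 0.87} [445.3 -23.2  47.5]
scene cover_plate {'at': [294.2, 239.1], 'conf': 0.67} [561.1  49.4  53.5]
scene disc {'at': [379.8, 208.9], 'conf': 0.57} [ 542.1 -120.7   54.2]
```

View pics/top0.png

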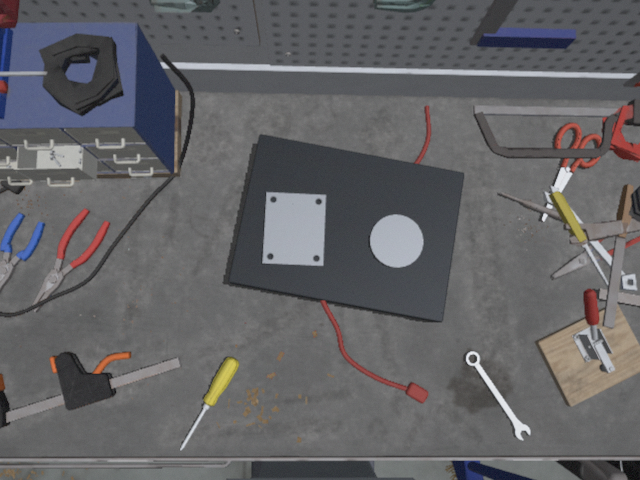

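The top view shows the cover plate at about (294, 229) and the disc at (397, 241). The granite is yawed about -10°, with its front edge running from (228, 284) to (440, 320). I'll push from the far edge with both fingers half open, which also squares the plate.

>>> carry_out(slide=[[0.628,0.432,0],[0.628,0.432,0],[0.628,0.432,0],[0.628,0.432,0],[0.628,0.432,0],[0.628,0.432,0],[0.628,0.432,0],[0.628,0.432,0]], roll=[-3.9,-3.9,-3.9,-3.9,-3.9,-3.9,-3.9,-3.9], claw=[0.05,0.05,0.05,0.05,0.05,0.05,0.05,0.05])

```text
clock: 1.5
position: [483.9, 228.9, 405.2]
ee_rot: [0.996, -0.089, 0.0, -0.0]
contact_force: [0.2, 0.9, -0.3]
gripper_width: 50.2
grasp_force: 0.0
```

>>> carry_out(slide=[[0.204,0.161,0],[0.204,0.161,0],[0.204,0.161,0],[0.204,0.161,0],[0.204,0.161,0.1],[0.204,0.161,0.13],[0.204,0.161,0.13],[0.204,0.161,0.13]], roll=[0,0,0,0,0,0,0,0], claw=[0.05,0.05,0.05,0.05,0.05,0.05,0.05,0.05])

```text
clock: 2.5
position: [655.9, 36.3, 276.5]
ee_rot: [0.996, -0.089, 0.001, 0.0]
contact_force: [-0.3, -0.4, 0.6]
gripper_width: 50.2
grasp_force: 0.0
```

Run:
```python
from h import *
s=read_state();print(s["position"],s["ee_rot"],s["contact_force"])
d=get_image("wrist");cv2.imwrite("pics/w1.png",d["img"][...,::-1])
d=get_image("scene");cv2.imwrite("pics/s1.png",d["img"][...,::-1])
```

```text
[655.9216465   36.26594801 276.53178717] [ 9.96059125e-01 -8.86815657e-02  1.33699100e-03  1.08705834e-04] [-0.29076227 -0.36464514  0.58119435]
```

View pics/w1.png

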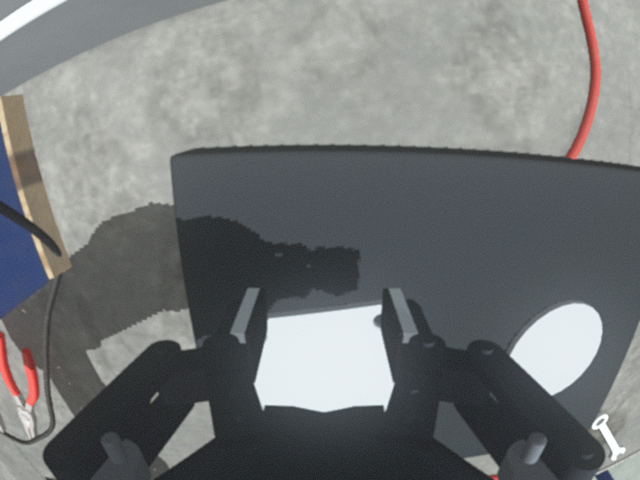

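View pics/s1.png

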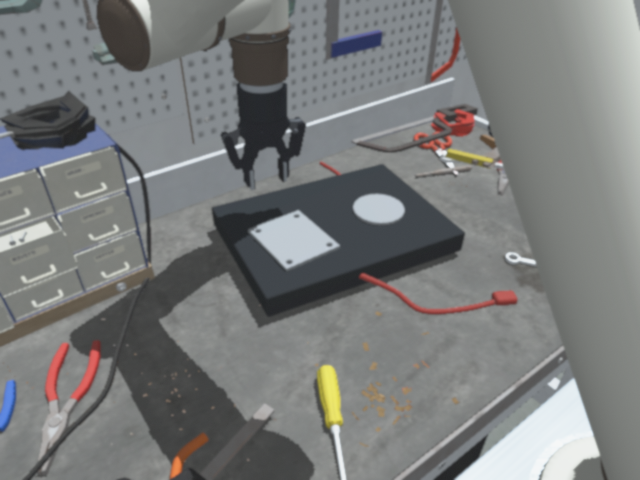

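The wrist view shows the plate's far edge at rows 305–320, just ahead of the fingertips at row 290. The scene view shows open granite under the fingers. Descending now.

>>> carry_out(slide=[[0,0,0.03],[0,0,0.046],[0,0,0.048],[0,0,0.049],[0,0,0.05],[0,0,0.05]], roll=[0,0,0,0,0,0], claw=[0.05,0.05,0.05,0.05,0.05,0.05])

```text
clock: 3.35
position: [655.2, 35.9, 225.3]
ee_rot: [0.996, -0.089, 0.0, -0.0]
contact_force: [0.4, 0.3, 0.8]
gripper_width: 49.7
grasp_force: 0.0
```

>>> carry_out(slide=[[0,0,0.001],[0,0,0.002],[0,0,0.002]], roll=[0,0,0], claw=[0.05,0.05,0.05])

```text
clock: 3.72
position: [655.0, 35.9, 222.6]
ee_rot: [0.996, -0.089, -0.0, 0.0]
contact_force: [0.4, -0.5, 0.4]
gripper_width: 50.0
grasp_force: 0.0
```

>>> carry_out(slide=[[0,0,0.001],[0,0,0.002],[0,0,0.002]], roll=[0,0,0], claw=[0.05,0.05,0.05])

```text
clock: 4.1
position: [655.0, 35.9, 220.6]
ee_rot: [0.996, -0.089, -0.0, 0.0]
contact_force: [0.1, 0.5, 0.4]
gripper_width: 49.7
grasp_force: 0.0
```

>>> carry_out(slide=[[0,0,0.001],[0,0,0.0015],[0,0,0.0015]], roll=[0,0,0], claw=[0.05,0.05,0.05])

```text
clock: 4.47
position: [655.0, 36.0, 220.5]
ee_rot: [0.996, -0.089, 0.0, 0.0]
contact_force: [-2.9, 0.4, 5.5]
gripper_width: 50.5
grasp_force: 2.9
```

>>> carry_out(slide=[[0,0,-0.003],[0,0,-0.003],[-0.01,0,-0.003],[-0.018,0,-0.003],[-0.026,0,-0.003],[-0.034,0,-0.003],[-0.042,0,-0.003],[-0.05,0,-0.003]], roll=[0,0,0,0,0,0,0,0], claw=[0.05,0.05,0.05,0.05,0.05,0.05,0.05,0.05])

```text
clock: 5.48
position: [605.4, 44.9, 222.3]
ee_rot: [0.996, -0.089, 0.0, -0.0]
contact_force: [1.2, 0.2, -0.4]
gripper_width: 50.0
grasp_force: 0.6
```

Run:
```python
from h import *
s=read_state();print(s["position"],s["contact_force"])
d=get_image("wrist");cv2.imwrite("pics/w2.png",d["img"][...,::-1])
```

```text
[605.3533647   44.94107374 222.30203912] [ 1.21376347  0.19469881 -0.37519149]
```

View pics/w2.png

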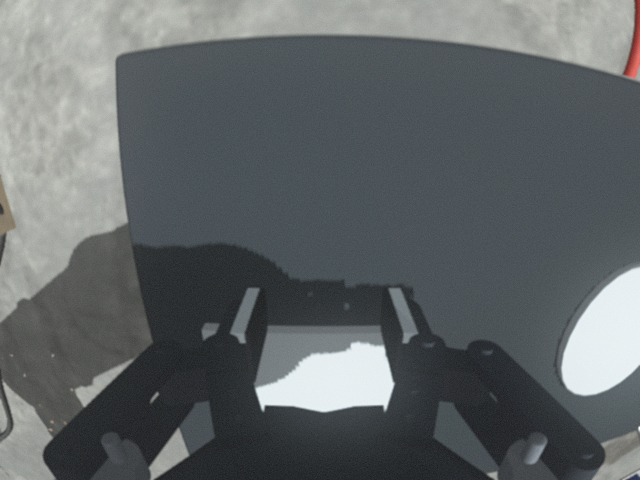

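The far edge is now level in the wrist view at row 325, so the plate has squared up against both fingers. The disc is well clear on the right.

>>> carry_out(slide=[[-0.008,0,0],[-0.016,0,0],[-0.024,0,0],[-0.032,0,0],[-0.04,0,0],[-0.046,0,0],[-0.05,0,0],[-0.052,0,0]], roll=[0,0,0,0,0,0,0,0], claw=[0.05,0.05,0.05,0.05,0.05,0.05,0.05,0.05])

```text
clock: 6.52
position: [554.6, 54.1, 222.4]
ee_rot: [0.996, -0.089, 0.0, -0.0]
contact_force: [2.3, -0.2, -0.2]
gripper_width: 49.9
grasp_force: 1.0
```

>>> carry_out(slide=[[0,0,0],[0.02,0,0],[0.04,0,0],[0.04,0,-0.05],[0.04,0,-0.1],[0.09,0,-0.15],[0.15,0,-0.15],[0.15,0,-0.15]], roll=[0,0,0,0,0,0,0,0], claw=[0.05,0.05,0.05,0.05,0.05,0.05,0.05,0.05])

```text
clock: 7.52
position: [704.5, 26.6, 369.5]
ee_rot: [0.996, -0.09, -0.002, 0.0]
contact_force: [-0.0, -0.7, -1.0]
gripper_width: 50.1
grasp_force: 0.0
```

Run:
```python
from h import *
s=read_state();print(s["position"],s["contact_force"])
d=get_image("top");cv2.imwrite("pics/t3.png",d["img"][...,::-1]);W=cloud(d)
m=((W[...,2]>53.2)&(W[...,2]<60)).astype(np.uint8)
k,l,st,ce=cv2.connectedComponentsWithStats(m)
for i in range(1,k):
    if st[i,4]>300: print(st[i],cv2.minAreaRect(W[l==i][:,:2].astype(np.float32)))
for t in("front_edge","cover_plate","disc"):
    r=place_of(d,t)
    if r: c,q=map(int,np.round(r[0]["at"]));print(t,r[0],W[q,c])
d=get_image("scene");cv2.imwrite("pics/s3.png",d["img"][...,::-1])
```

```text
[704.54299949  26.58924452 369.51586931] [-0.02341479 -0.68475919 -1.04654523]
[ 369  215   54   53 1903] ((545.9548950195312, -120.39860534667969), (89.00428771972656, 87.98780059814453), 89.30367279052734)
[ 245  236   71   83 3852] ((485.52197265625, 72.77082061767578), (100.0047836303711, 120.13602447509766), 79.72301483154297)
front_edge {'at': [337.8, 299.4], 'conf': 0.6} [449.09432653 -24.6409159   48.61860516]
cover_plate {'at': [277.9, 274.9], 'conf': 0.71} [487.3745297   74.22314933  54.00976916]
```

View pics/t3.png

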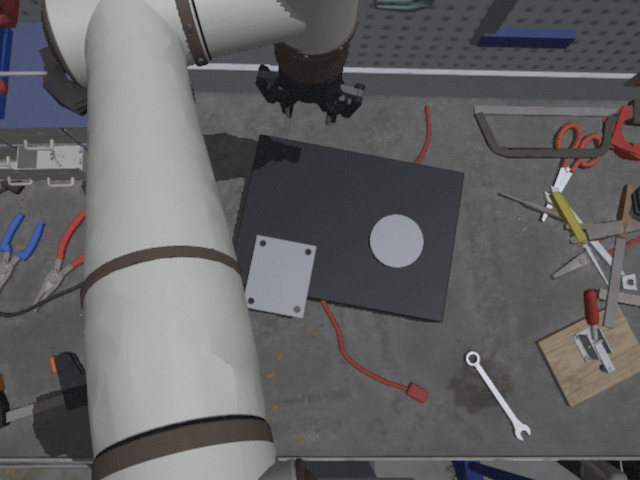

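View pics/s3.png

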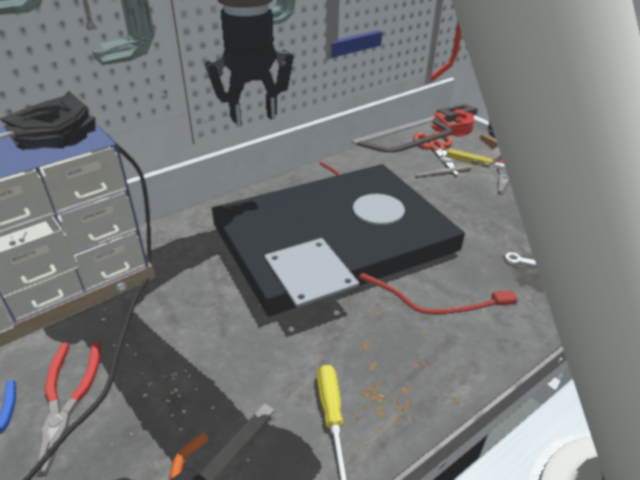

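Both pictures show the plate square to the edge and flat, overhanging it by about 35 mm (top view corners (245, 236) to (316, 318)). The disc hasn't moved from (397, 241), and the arm is clear.

```bash
python3 -c "from bench import job_done;print(job_done())"
```

```text
the job is handed in; nothing more can be done
None
```

The cover plate was slid to the front edge and overhangs it by about 35 mm, flat and square to it; the disc did not move, the arm is clear, and the job is handed in (no verdict was returned).

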